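# Load the mould insert cavity up and clamp it

### The job

Take the tall blue mould insert out of the slotted rack and lay it in the pocket of the mould frame, cavity face up, flat and fully home: set it down gently, do not let it drop. Then swing the red clamp all the way over it to its stop. Leave the two smaller plates standing in the rack and do not knock over or shift the other things on the bench.

Things in the scene. Friction and masses are not known exactly. Their poses are not given: they have to be found in the camera images.
- insert: blue mould insert, a block 110 x 60 x 24 mm, about 0.4 kg, standing on its short end in a rack slot at the start. Origin: centre of that lower end; z along the 110 length (up at the start), y along the 60 width, x through the thickness; block centre at (0, 0, 55). The -x face is the cavity face: an 8 mm deep dog-bone recess with a bare metal floor; the +x face is plain blue.
- insert_face (a point): centre of the insert's cavity face (the plane of its rim), which at the start looks towards the mould frame's side of the bench (about -y): 12 mm to -x of the block's centre, same axes as the insert
- insert_back (a point): centre of the insert's plain back face: 12 mm to +x of the block's centre, same axes as the insert
- rack: fixed wooden slotted rack 160 x 80 mm; origin: centre of its underside. Three slots 27 mm wide at x = -45, 0, +45 mm (which plate is in which varies); slot floor 8 mm up, dividers 70 mm long in y, tops 33 mm up. Plates stand in it with their x and y axes along the rack's.
- plate_red: bystander: red plate 60 tall, 50 wide, 24 thick, standing in a rack slot; origin: centre of its lower edge
- plate_plain: bystander: dark brown plate 60 tall, 50 wide, 24 thick, standing in a rack slot; origin: centre of its lower edge
- frame: fixed mould frame; origin on the bench under the pocket's centre, x along the pocket. Base plate 10 mm thick, 96 wide, x = -75 to +111, clamp at the +x end. Walls, tops 24 mm above the bench, bound a pocket 116 x 66 mm (3 mm play all round); each long side is open for fingers over x = -32 to +32. The insert may lie either way round in length; seated, its top is 34 mm up.
- pocket (a point): centre of the pocket's floor, 10 mm above the bench, axes as the frame's
- clamp (a joint): red swing clamp on a vertical pivot: 0 = wide open, 2.094 rad = shut at its stop, arm along the frame's -x over the insert. Grows anticlockwise seen from above, stays where left, starts at 0 to 0.7. At value q the arm points 1.047 + q from the frame's x. Arm 20 mm wide, reaching 62 mm from the pivot, underside 37.5 mm above the bench.
- clamp_pivot (a point): on the clamp's pivot axis (frame x = 92, y = 0 mm), 67.5 mm above the bench
- clamp_knob (a point): upright round black knob on the clamp's arm, 16 mm in diameter, 55 mm from the pivot axis, standing from 45.5 to 87.5 mm above the bench; this point is on its axis, 67.5 mm above the bench
- bottle: bystander on the bench: white bottle with pink label and red cap, 60 mm in diameter, 150 tall; origin: centre of its underside
- tin: bystander on the bench: black cup, 72 mm in diameter, 90 tall; origin: centre of its underside
- cork: bystander on the bench: cork puck, 70 mm in diameter, 35 tall; origin: centre of its underside
- gauge: bystander on the bench: yellow box, 90 x 50 x 30 mm; origin: centre of its underside
- driver: bystander on the bench: yellow-handled screwdriver, lying; origin: on its axis
- weight: bystander on the bench: brass weight, 60 mm in diameter, 40 tall, in a grey tray; origin: centre of its underside
Things that resemble listed ones, but are neither listed nor needed, are in the scene too. What is shaped like the frame but green or white is not meant.

How it is judged:
By the outcome, as a careful person would: the job done as asked, in the order asked, and still so for the second after the job is handed in, with the robot touching nothing.
It also fails if it takes over 51 s, if anything falls off the work surface, if the arm or the gripper's body presses on something with over 40 N, if the wrist force passes 120 N, or if a joint passes its speed limit or range.

### The arm

A 7-joint arm with a two-finger parallel gripper is mounted at the origin on the work surface. World frame = base frame: x ahead of the robot, y to its left, z up, the work surface at z = 0. Lengths are in mm, angles in rad, forces in N, time in s.
With the tool pointing down it reaches from about 400 to 875 mm from the base axis. Payload 19.3 kg.
Tool frame: the origin (TCP) lies between the finger pads; the fingertips stand 8 mm ahead of it and the grasp point (between the pads) lies 11 mm behind it; z points along the fingers, y is the line along which they close (so a half turn about z gives the same grasp; the last joint's range is limited). The gripper opens to 85 mm and grips with 20 to 120 N. Pads are 22 mm wide; open, the fingers measure 114 mm over their backs; the gripper's body (76 mm by 85 mm) begins 54 mm behind the grasp point. The pads swing forward as they close: fully open they stand 13 mm farther back than shut.
Start: joints at [-1.261, 0.521, -0.036, 1.599, 0.021, 1.021, -0.113], TCP at [231.727, 580.446, 239.291] pointing down, gripper open.
Joint ranges: [-2.91, 2.91], [-0.3, 2.13], [-1.5, 1.42], [0.17, 2.43], [-1.26, 4.41], [0.16, 1.93], [-2.52, 2.52]. Speed limits (rad/s): [1.89, 1.89, 2.39, 2.39, 3.01, 3.01, 3.01].

### API

Orientations are given as a unit quaternion [x, y, z, w].
In Python, from cell import env gives the robot as it stands.
- The arm moves only by the tool drive_tool, never from a script. Its argument "deltas" is a list of rows, each an object with "linear": the shift along the world's x, y, z each as a share of 100 cm, from -1 to 1, a list of three; "rotation": the turn, a rotation vector about the world's x, y, z each as a share of 45 degrees, from -1 to 1, a list of three; "claw": the opening, from -1 (shut) to 1 (fully open). A call has 1 to 12 rows; each row is the pose to reach, as a shift and turn from the pose commanded when the call began; what a row does not reach only later rows make up. A row lasts 1/10 s, in which the tool goes at most 50 mm and 8.59 degrees, less where a joint would pass 70% of its speed; a pose out of reach is approached as far as the arm can. A call with a number of a shift or a turn outside -1 to 1 is refused whole. A call with a gripper value outside its range is refused whole. The fingers move at their own pace and stop on an object; the grip force is fixed at half the most. Time passes only in rows, so rows that repeat a pose let the fingers close. It gives the time, the measured TCP pose, the force, the opening and the grip force at its end, in the units of the state.
- env.state(): the state, without advancing time (a new reading comes with each control period).
- env.read_camera(name): name is "side" or "top" or "wrist"; returns the picture (480x640x3 uint8, red, green, blue); there is no depth.
- env.camera_info(name): a dict with "K" (3x3 intrinsics, pixels), "R" (3x3) and "t" (3): a world point X has camera coordinates R X + t; the wrist camera has in their place "tool_from_camera" (4x4, takes a point from camera to tool coordinates, whose origin is the TCP and whose axes are the flange's). Camera axes: x right, y down, z forward; pixel columns grow to the right and rows downward; lengths in mm; the calibration is good to about 2 mm. A picture is of the moment at which its call begins: read the wrist's pose just before it. camera_info takes no time and is no camera call.
- env.close_job(): hands the job in; it is judged then, once.
The state is a dict: "time": time; "joints": joint angles; "qvel": joint speeds; "joint_efforts": joint torques, N m; "eef_pos": TCP position; "tool_rot": TCP orientation; "ft_force": force on the tool from outside, world axes, zero at the start; "ft_torque": the same for the moment, N m; "grip_width": finger opening in mm; "grasp_force": force on a finger pad.
Only numpy, scipy, OpenCV 4.12 (cv2) and the standard library are available. Lean on these libraries where they do the work, as an engineer would, in place of code of your own. Each camera call takes 0.05 s, during which the arm holds its last target. There are 200 camera calls.

## Working session

There is one attempt and no reset: what is moved stays moved. The work goes in short steps, Python scripts to look and compute and a tool call to move; the robot and the scene stay as the last step left them, time stands still between calls to the robot, and variables do not carry over. Pictures are saved under pics/ and viewed, at most 10 in all, crops included, and the job is handed in when it is done.

Besides the shell and the picture viewer there is one more tool, called after "Request:" by a JSON object that holds its "api" and its "payload", one argument or row to a line. drive_tool: Moves the arm, as the interface text tells. Shift numbers are shares of 100 cm and turn numbers shares of 45 degrees, none past 1 either way. Its arguments: {"type":"object","properties":{"deltas":{"type":"array"}},"required":["deltas"]}

```bash
mkdir -p pics; ls; python3 - <<'E'
from cell import env
import cv2,numpy as np
np.set_printoptions(precision=3,suppress=True)
for n in("side","top","wrist"):
    i=env.camera_info(n);print(n,{k:np.array(v).tolist() for k,v in i.items()})
s=env.state();print(s)
for n in("side","top"):
    cv2.imwrite(f"pics/{n}0.png",env.read_camera(n)[:,:,::-1])
E
```

```text
pics
side {'K': [[444.30603421985967, 0.0, 317.34232464639695], [0.0, 444.30603421985967, 236.1229856150564], [0.0, 0.0, 1.0]], 'R': [[0.7084887223320332, -0.7056378672155658, -0.01090553436519395], [-0.37727955139589003, -0.36565392948214703, -0.8508568292919678], [0.5964091468336471, 0.606936902985584, -0.5252844233055349]], 't': [-379.797525578563, 276.0304020095601, 671.9307379717599]}
top {'K': [[495.9639348681538, 0.0, 321.3647993720222], [0.0, 495.9639348681538, 233.9617180768111], [0.0, 0.0, 1.0]], 'R': [[0.0021907336155182365, -0.9999265671613911, 0.011918933302202818], [-0.9982791608647901, -0.0028852621542787174, -0.058569550496752415], [0.058599638815579586, -0.011770112452207403, -0.9982121752330745]], 't': [3.2258775868741085, 566.6028242460477, 1238.159202705468]}
wrist {'K': [[373.6681626889248, 0.0, 319.39309658435275], [0.0, 373.6681626889248, 236.56552696663988], [0.0, 0.0, 1.0]], 'tool_from_camera': [[0.000224344637145625, -0.9656994494192132, -0.2596623250702908, 65.18837294840617], [0.9999998796308383, 0.0003299550631436988, -0.00036313628726941904, -0.02477210166951238], [0.00043635741154480785, -0.25966221234727604, 0.9656994072024303, -135.49556056111317], [0.0, 0.0, 0.0, 1.0]]}
{'time': 0.0, 'joints': array([-1.261,  0.522, -0.036,  1.6  ,  0.021,  1.021, -0.113]), 'qvel': array([-0.   ,  0.001,  0.001, -0.001,  0.002, -0.001,  0.001]), 'joint_efforts': array([  0.001, -92.709,   1.981, -36.994,   0.018,   0.008,  -0.   ]), 'eef_pos': array([231.594, 580.149, 238.71 ]), 'tool_rot': array([ 0.189,  0.982, -0.001, -0.   ]), 'ft_force': array([-0.097, -0.249,  0.5  ]), 'ft_torque': array([0.028, 0.025, 0.009]), 'grasp_force': 0.0, 'grip_width': 85.34262134154395}
```

View pics/top0.png

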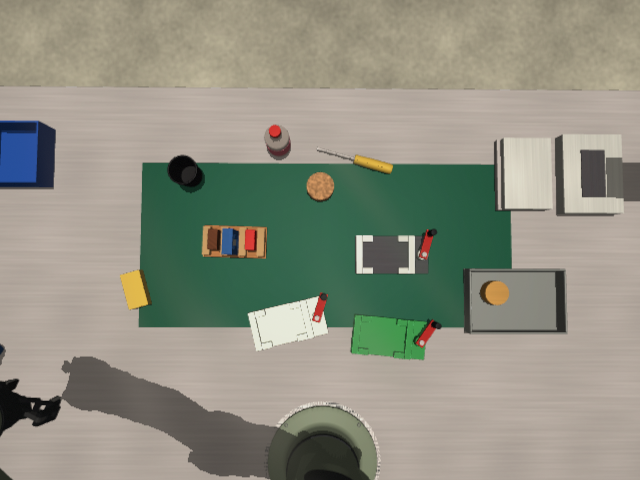

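View pics/side0.png

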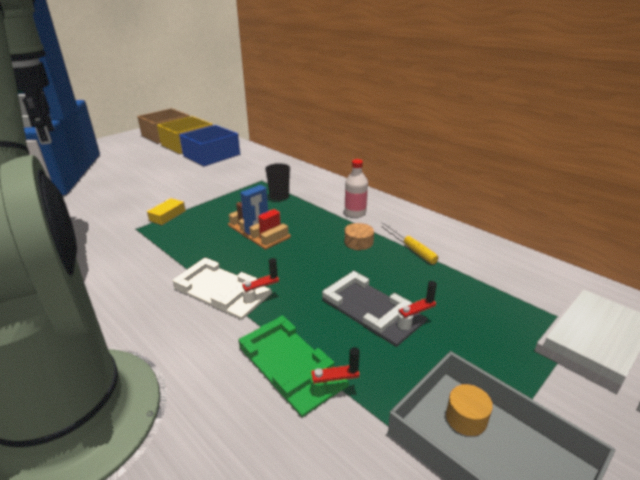

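Top view: the rack is near (235,242), with the blue insert in the middle slot (230,242), the brown plate on its left and the red plate on its right. Three frame-like things: white (288,323), green (390,338) and dark grey with white walls (390,254). The grey/white-walled one is the candidate, because the green and white ones are excluded. In the side view the dog-bone face looks towards the frame's side. Next come rough positions and an enlarged crop to confirm.

```bash
cat > h.py <<'E'
from cell import env
import cv2,numpy as np
np.set_printoptions(precision=2,suppress=True)
from scipy.spatial.transform import Rotation as Rn
def cam(n,st=None):
    i=env.camera_info(n);K=np.array(i["K"])
    if n!="wrist":
        R=np.array(i["R"]);return K,R.T,-R.T@np.array(i["t"])
    T=np.array(i["tool_from_camera"]);st=st or env.state();Q=Rn.from_quat(st["tool_rot"]).as_matrix()
    return K,Q@T[:3,:3],Q@T[:3,3]+st["eef_pos"]
def ray(c,uv):
    K,A,C=c;d=np.c_[np.atleast_2d(uv),np.ones(len(np.atleast_2d(uv)))]@np.linalg.inv(K).T@A.T;return C,d
def onz(c,uv,z):
    C,d=ray(c,uv);return C+d*((z-C[2])/d[:,2])[:,None]
def proj(c,X):
    K,A,C=c;p=(np.atleast_2d(X)-C)@A@K.T;return p[:,:2]/p[:,2:]
def tri(l):  # [(cam,uv)] -> point, residual
    M=np.zeros((3,3));b=np.zeros(3);rs=[]
    for c,uv in l:
        C,d=ray(c,uv);d=d[0]/np.linalg.norm(d[0]);P=np.eye(3)-np.outer(d,d);M+=P;b+=P@C;rs.append((P,C))
    X=np.linalg.solve(M,b);return X,[float(np.linalg.norm(P@(X-C))) for P,C in rs]
E
python3 - <<'E'
from h import *
c=cam("top")
for n,uv,z in[("rack",(234,242),33),("ins",(230,241),118),("frame",(386,254),10),("knob",(432,233),87),("piv",(423,257),50)]:print(n,onz(c,uv,z))
t=cv2.imread("pics/top0.png");s=cv2.imread("pics/side0.png")
f=lambda im,x,y,w,h:cv2.resize(im[y:y+h,x:x+w],(400,300),interpolation=cv2.INTER_CUBIC)
cv2.imwrite("pics/c1.png",np.vstack([np.hstack([f(t,195,211,80,60),f(t,348,220,100,75)]),np.hstack([f(s,215,175,100,75),f(s,315,255,140,105)])]))
E
```

```text
rack [[544.96 222.29  33.  ]]
ins [[543.68 217.63 118.  ]]
frame [[ 516.45 -159.78   10.  ]]
knob [[ 565.53 -259.42   87.  ]]
piv [[ 508.54 -245.28   50.  ]]
```

View pics/c1.png

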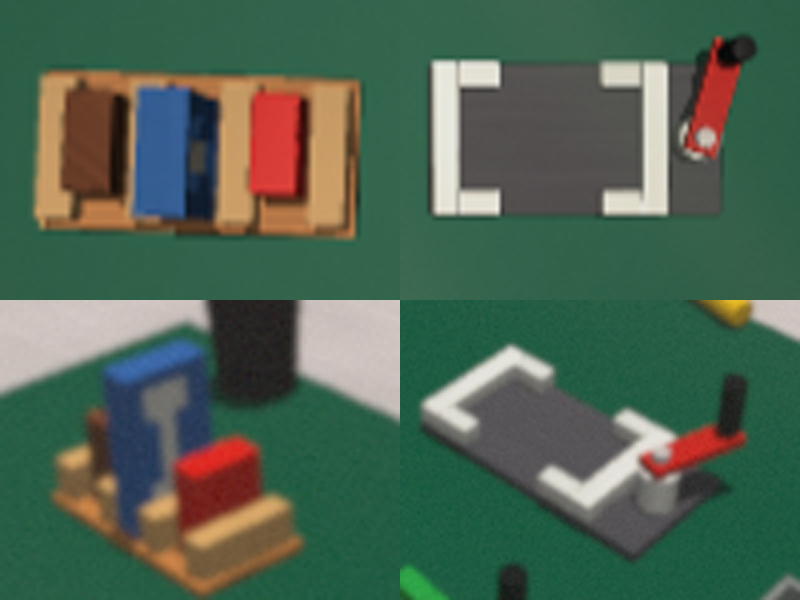

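Confirmed: the grey frame with white walls has its clamp at the -y end (pivot ≈ (508,-245)). The insert stands mid-rack with its dog-bone towards -y. I'm moving the wrist camera over the rack.

Request:
{"api": "drive_tool", "payload": {
  "deltas": [
    {"linear":[0.313,-0.34,0.02],"rotation":[0,0,-0.9],"claw":1},
    {"linear":[0.313,-0.34,0.02],"rotation":[0,0,-0.9],"claw":1},
    {"linear":[0.313,-0.34,0.02],"rotation":[0,0,-0.9],"claw":1},
    {"linear":[0.313,-0.34,0.02],"rotation":[0,0,-0.9],"claw":1},
    {"linear":[0.313,-0.34,0.02],"rotation":[0,0,-0.9],"claw":1},
    {"linear":[0.313,-0.34,0.02],"rotation":[0,0,-0.9],"claw":1},
    {"linear":[0.313,-0.34,0.02],"rotation":[0,0,-0.9],"claw":1},
    {"linear":[0.313,-0.34,0.02],"rotation":[0,0,-0.9],"claw":1},
    {"linear":[0.313,-0.34,0.02],"rotation":[0,0,-0.9],"claw":1},
    {"linear":[0.313,-0.34,0.02],"rotation":[0,0,-0.9],"claw":1},
    {"linear":[0.313,-0.34,0.02],"rotation":[0,0,-0.9],"claw":1},
    {"linear":[0.313,-0.34,0.02],"rotation":[0,0,-0.9],"claw":1}
  ]
}}

```text
time: 1.3
eef_pos: [544.1, 241.1, 258.9]
tool_rot: [0.517, 0.856, -0.0, -0.0]
ft_force: [-0.2, 0.9, -0.4]
grip_width: 85.6
grasp_force: 0.0
```

Request:
{"api": "drive_tool", "payload": {
  "deltas": [
    {"linear":[0,0,0],"rotation":[0,0,-0.615],"claw":1},
    {"linear":[0,0,0],"rotation":[0,0,-0.615],"claw":1},
    {"linear":[0,0,0],"rotation":[0,0,-0.615],"claw":1},
    {"linear":[0,0,0],"rotation":[0,0,-0.615],"claw":1},
    {"linear":[0,0,0],"rotation":[0,0,-0.615],"claw":1},
    {"linear":[0,0,0],"rotation":[0,0,-0.615],"claw":1}
  ]
}}

```text
time: 1.9
eef_pos: [544.3, 241.1, 259.3]
tool_rot: [0.705, 0.709, -0.0, -0.0]
ft_force: [0.5, -0.3, -1.0]
grip_width: 85.3
grasp_force: 0.0
```

```bash
python3 - <<'E'
from h import *
s=env.state();print(s)
im=env.read_camera("wrist");np.save("w1.npy",im);import pickle;pickle.dump(s,open("w1.pkl","wb"))
cv2.imwrite("pics/w1.png",im[:,:,::-1])
E
```

```text
{'time': 1.9, 'joints': array([-0.75,  0.47,  0.34,  1.67, -0.18,  1.03, -0.35]), 'qvel': array([ 0.01, -0.  ,  0.  , -0.  , -0.  , -0.  , -0.  ]), 'joint_efforts': array([ -0.72, -83.32,   8.99, -36.5 ,  -0.02,   0.  ,  -0.17]), 'eef_pos': array([544.32, 241.09, 259.25]), 'tool_rot': array([ 0.71,  0.71, -0.  , -0.  ]), 'ft_force': array([ 0.51, -0.3 , -0.97]), 'ft_torque': array([0.04, 0.04, 0.05]), 'grasp_force': 0.0, 'grip_width': 85.2548016493051}
```

View pics/w1.png

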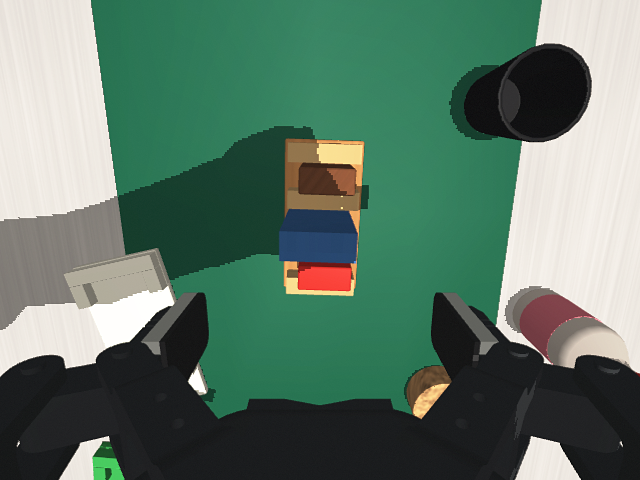

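The wrist view shows the rack upright at columns 286-363. The insert's top face is at rows 232-262, cols 280-357, with the plain back above it in the picture; the red plate is at (325,278) and the brown at (327,180). Next I measure the insert.

```bash
python3 - <<'E'
from h import *
import pickle
s=pickle.load(open("w1.pkl","rb"));im=np.load("w1.npy")
cw=cam("wrist",s);ct=cam("top")
top=cv2.imread("pics/top0.png")[:,:,::-1]
def quad(im,roi,lo,vmin,vmax):
    x,y,w,h=roi;h_=cv2.cvtColor(np.ascontiguousarray(im[y:y+h,x:x+w]),cv2.COLOR_RGB2HSV)
    m=cv2.inRange(h_,(lo,110,vmin),(lo+30,255,vmax))
    c=max(cv2.findContours(m,cv2.RETR_EXTERNAL,cv2.CHAIN_APPROX_NONE)[0],key=cv2.contourArea)
    b=cv2.boxPoints(cv2.minAreaRect(c))+[x,y]
    return b,cv2.contourArea(c),h_
for y in(215,225,238,250,258):print(y,cv2.cvtColor(im[y:y+1,300:301],cv2.COLOR_RGB2HSV))
b,a,hh=quad(im,(260,190,120,100),95,102,255);print("wrist",a,b)
b2,a2,hh=quad(top,(215,220,35,45),95,0,255);print(hh[20,:,:].tolist())
for v in(110,130):
    b2,a2,hh=quad(top,(215,220,35,45),95,v,255);print("top",a2,b2)
W=onz(cw,b,118);print(W,W.mean(0))
print(tri([(cw,b.mean(0)),(ct,b2.mean(0))]))
E
```

```text
215 [[[107 157  83]]]
225 [[[106 159  82]]]
238 [[[107 164 109]]]
250 [[[107 166 109]]]
258 [[[107 160 110]]]
wrist 2122.5 [[278.83 260.11]
 [279.81 230.99]
 [356.32 233.59]
 [355.33 262.71]]
[[10, 159, 106], [10, 157, 99], [9, 159, 37], [11, 162, 33], [13, 162, 41], [16, 132, 104], [15, 108, 189], [107, 161, 144], [107, 159, 144], [107, 159, 146], [107, 158, 145], [107, 160, 145], [107, 160, 145], [107, 159, 146], [107, 159, 149], [107, 161, 149], [107, 158, 144], [107, 151, 93], [90, 5, 56], [26, 27, 65], [30, 8, 62], [107, 129, 71], [107, 162, 74], [165, 30, 84], [17, 124, 201], [16, 126, 201], [16, 126, 201], [16, 124, 201], [17, 126, 201], [14, 132, 201], [1, 195, 205], [1, 193, 213], [1, 192, 214], [1, 191, 215], [1, 190, 216]]
top 213.0 [[221.22 252.96]
 [222.58 228.48]
 [232.33 229.02]
 [230.97 253.5 ]]
top 206.5 [[222. 229.]
 [231. 229.]
 [231. 253.]
 [222. 253.]]
[[513.13 212.78 118.  ]
 [514.4  236.22 118.  ]
 [572.91 234.52 118.  ]
 [572.88 211.   118.  ]] [543.33 223.63 118.  ]
(array([543.4 , 224.99, 122.15]), [0.07912172215329667, 0.07912172215325047])
```

The insert top is at (543.5,224) and triangulates to z≈122 (118 expected). Its size comes out 59×24, with yaw ≈ -1.6°. Now a look at the frame.

Request:
{"api": "drive_tool", "payload": {
  "deltas": [
    {"linear":[-0.02,-0.4,0],"rotation":[0,0,0],"claw":1},
    {"linear":[-0.02,-0.4,0],"rotation":[0,0,0],"claw":1},
    {"linear":[-0.02,-0.4,0],"rotation":[0,0,0],"claw":1},
    {"linear":[-0.02,-0.4,0],"rotation":[0,0,0],"claw":1},
    {"linear":[-0.02,-0.4,0],"rotation":[0,0,0],"claw":1},
    {"linear":[-0.02,-0.4,0],"rotation":[0,0,0],"claw":1},
    {"linear":[-0.02,-0.4,0],"rotation":[0,0,0],"claw":1},
    {"linear":[-0.02,-0.4,0],"rotation":[0,0,0],"claw":1},
    {"linear":[-0.02,-0.4,0],"rotation":[0,0,0],"claw":1},
    {"linear":[-0.02,-0.4,0],"rotation":[0,0,0],"claw":1},
    {"linear":[-0.02,-0.4,0],"rotation":[0,0,0],"claw":1}
  ]
}}

```text
time: 3.05
eef_pos: [524.9, -158.6, 259.2]
tool_rot: [0.706, 0.708, 0.0, -0.0]
ft_force: [-0.2, 0.2, -0.6]
grip_width: 85.6
grasp_force: 0.0
```

```bash
python3 - <<'E'
from h import *
s=env.state();print(s["eef_pos"],s["tool_rot"],s["joints"])
im=env.read_camera("wrist");np.save("w2.npy",im);import pickle;pickle.dump(s,open("w2.pkl","wb"))
cv2.imwrite("pics/w2.png",im[:,:,::-1])
E
```

```text
[ 524.87 -158.6   259.2 ] [ 0.71  0.71  0.   -0.  ] [-0.13  0.41  0.43  1.8  -0.2   0.98  0.38]
```

View pics/w2.png

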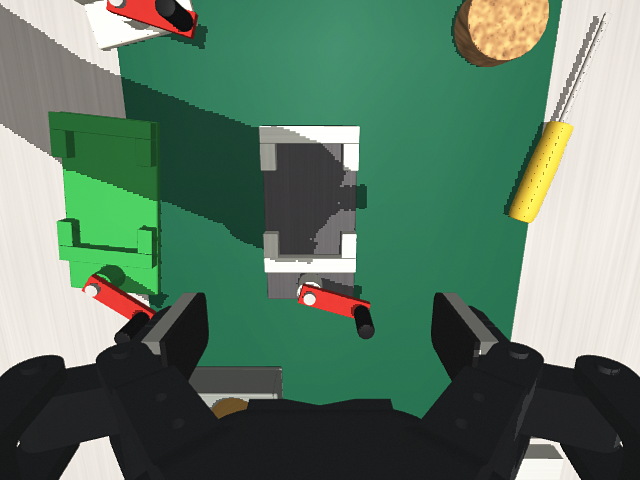

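The grey frame is at cols 260-359, rows 126-298. Its walls' outer rim is at (260,127), (359,127), (355,271), (265,272). The pivot cap is at (309,298), and the knob runs from (362,310) to its top at (366,334). Now I measure them.

```bash
python3 - <<'E'
from h import *
import pickle
s=pickle.load(open("w2.pkl","rb"));im=np.load("w2.npy")
cw=cam("wrist",s);ct=cam("top");cs=cam("side")
top=np.ascontiguousarray(cv2.imread("pics/top0.png")[:,:,::-1])
def walls(im,x,y,w,h,v):
    g=cv2.cvtColor(np.ascontiguousarray(im[y:y+h,x:x+w]),cv2.COLOR_RGB2HSV)
    m=cv2.inRange(g,(0,0,v),(180,60,255));m=cv2.morphologyEx(m,cv2.MORPH_OPEN,np.ones((2,2)))
    n,l,st,ce=cv2.connectedComponentsWithStats(m)
    k=np.isin(l,[i for i in range(1,n) if st[i,4]>60]);p=np.argwhere(k)[:,::-1].astype(np.float32)
    return cv2.boxPoints(cv2.minAreaRect(p))+[x,y],st[1:]
for nm,c,img,r in(("w",cw,im,(250,118,120,155,110)),("t",ct,top,(350,228,66,52,120))):
    b,st=walls(img,*r);print(nm,b.tolist());print(st.tolist())
    X=onz(c,b,24);print(X,X.mean(0),np.linalg.norm(X-np.roll(X,1,0),axis=1),end="\n\n")
    globals()["b"+nm]=b
print("tri centre",tri([(cw,bw.mean(0)),(ct,bt.mean(0))]))
# clamp
def dark(img,x,y,w,h,v=50):
    m=(img[y:y+h,x:x+w].max(2)<v).astype(np.uint8);n,l,st,ce=cv2.connectedComponentsWithStats(m);i=1+st[1:,4].argmax();return ce[i]+[x,y],st[i]+[x,y,0,0,0]
print(dark(im,350,300,30,42),dark(top,425,226,20,16))
g=top[226:246,420:444].max(2);print(g)
E
```

```text
w [[260.0, 127.0], [360.0, 127.0], [360.0, 272.0], [260.0, 272.0]]
[[10, 9, 101, 61, 2937], [89, 85, 2, 2, 4], [65, 92, 41, 45, 1092], [26, 114, 3, 2, 6], [14, 117, 94, 38, 2165], [61, 121, 2, 2, 4]]
[[ 468.35  -85.02   24.  ]
 [ 563.58  -84.7    24.  ]
 [ 568.21 -231.4    24.  ]
 [ 462.8  -231.76   24.  ]] [ 515.74 -158.22   24.  ] [146.85  95.23 146.77 105.42]

t [[357.0, 236.0], [415.0, 236.0], [415.0, 274.0], [357.0, 274.0]]
[[7, 8, 17, 39, 412], [49, 8, 17, 39, 379]]
[[ 561.28  -84.94   24.  ]
 [ 561.69 -231.24   24.  ]
 [ 466.22 -230.39   24.  ]
 [ 465.94  -84.75   24.  ]] [ 513.78 -157.83   24.  ] [ 95.34 146.3   95.48 145.64]

tri centre (array([ 514.41, -167.09,  -47.27]), [0.9299706831169502, 0.9299706831167971])
(array([363.37, 321.76]), array([354, 305,  20,  34, 458])) (array([431.71, 232.29]), array([427, 229,  10,   7,  49]))
[[ 96  96  97  96  96  96  96  96  96  95  95  95  94  94  94  94  94  94
   94  94  93  93  94  93]
 [ 97  97  97  96  96  96  95  96  96  95  95  95  95  94  94  94  94  93
   93  93  94  93  94  93]
 [ 97  97  96  96  97  97  95  95  95  96  96
[... 1073 characters left out ...]
42  41  73 161 183 182 182 181 182 182 175 105  95  95  96  95  94
   94  94  94  94  93  93]
 [ 77  42  42  86 189 181 181 181 183 183 184 178  81  96  95  95  95  94
   94  95  94  93  94  93]
 [ 80  43  46  95 185 181 181 182 185 184 183 161  87  95  95  95  95  94
   94  95  94  94  93  93]
 [ 79  44  62 130 182 182 182 184 185 185 180 129  95  95  96  95  95  94
   95  95  94  94  93  93]
 [ 78  44  78 171 183 183 183 184 185 185 177  92  95  95  95  95  95  94
   94  94  95  94  94  93]
 [ 63  46  90 189 183 183 182 183 184 186 178  88  95  95  95  95  95  94
   94  95  94  94  94  94]
 [ 46  59 120 186 181 180 181 182 184 182 155  95  95  95  95  95  95  94
   94  94  94  95  94  94]]
```

```bash
python3 - <<'E'
from h import *
import pickle
s=pickle.load(open("w2.pkl","rb"));im=np.load("w2.npy")
cw=cam("wrist",s);ct=cam("top");cs=cam("side")
print("col310",im[120:165,300].max(1).tolist(),im[240:275,300].max(1).tolist())
k=im[300:345:2,350:384].max(2);print(k)
X=onz(ct,[(433.4,231.6)],87.5);print("knob top cam",X)
print("wrist px of that",proj(cw,X))
P=np.array([516,-158.2,24]);C=[P+[a,b,0] for a in(-48,48) for b in(-74,74)]
print("side px of wall corners",proj(cs,C))
ss=cv2.imread("pics/side0.png");q=ss[262:345,315:425];cv2.imwrite("pics/c2.png",cv2.resize(q,None,fx=7,fy=7,interpolation=cv2.INTER_NEAREST))
E
```

```text
col310 [138, 138, 138, 139, 141, 44, 255, 255, 255, 254, 255, 255, 255, 255, 255, 255, 181, 163, 162, 162, 161, 163, 163, 79, 57, 60, 60, 61, 59, 60, 60, 58, 59, 60, 60, 59, 59, 60, 60, 59, 61, 60, 60, 60, 60] [59, 60, 58, 59, 60, 59, 60, 59, 59, 58, 59, 59, 58, 56, 83, 112, 112, 112, 146, 158, 150, 146, 255, 255, 253, 253, 254, 254, 254, 253, 255, 255, 181, 109, 55]
[[242 245 244 238 232 205 141  89  85  92  94  92  93  94  78  78 108 131
  127 124 124 122 122 123 123 122 122 123 121 123 122 123 123 123]
 [240 240 239 239 239 240 241 242 246 244 241 237 211 145  91  84  92  89
   93  92 130 125 122 122 122 123 122 123 122 122 122 121 122 122]
 [240 240 243 246 245 131 135 135 138 139 140 158 255 251 247 243 245 240
  239 216  98 126 123 123 122 123 122 122 123 122 123 123 122 123]
 [241 246 247 122 128 133 132  73  30  18  19  17  17  19  53 112 216 250
  247 249 103 125 123 122 123 123 123 122 122 122 123 122 122 121]
 [240 117 126 130 133  75  15  17  20  17  19  18  20  19  18  19  17  56
  158 130 128 123 123 122 122 122 123 122 122 123 122 122 121 123]
 [241 119 129 131  41  18
[... 1982 characters left out ...]
 121 122 124 121  73  37  38  36  38  38
   36  82 125 123 123 122 120 121 120 121 119 120 119 119 119 120]
 [121 120 121 120 121 120 121 122 120 122 121 122 121 123 122 122 122 122
  122 122 122 121 121 121 119 120 120 120 119 119 119 120 121 120]
 [121 121 121 121 121 120 121 121 121 121 121 120 121 121 121 121 121 121
  122 121 119 120 119 119 119 120 120 120 120 119 120 119 119 119]
 [120 121 121 121 121 121 120 121 121 120 121 120 121 120 120 121 120 120
  120 119 121 119 119 119 119 120 119 119 120 119 120 120 120 119]]
knob top cam [[ 568.87 -262.7    87.5 ]]
wrist px of that [[366.93 328.75]]
side px of wall corners [[381.61 327.46]
 [322.81 291.12]
 [412.66 302.52]
 [354.47 270.75]]
```

View pics/c2.png

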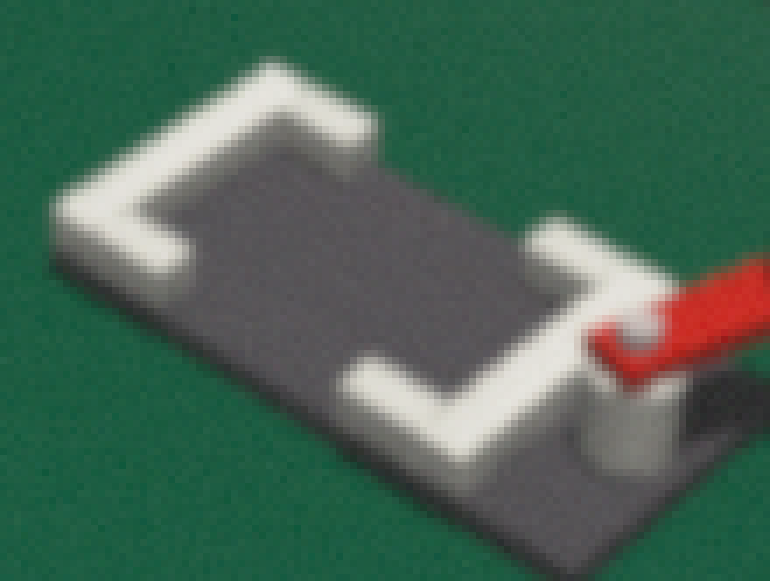

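The crop puts the wall corners at side pixels (324,290.6), (354,271) and (381,327). That is within 1 px of where z=24 and my frame centre predict, so height and place agree. Next are the pocket's inner edges and the knob.

```bash
python3 - <<'E'
from h import *
import pickle
s=pickle.load(open("w2.pkl","rb"))
cw=cam("wrist",s);ct=cam("top")
X=onz(cw,[(300,125.3),(300,142.5),(300,261.5),(300,272.3)],24);print(X[:,1],X[1:3,1].mean())
kw=onz(cw,[(365.7,331.5)],87.5);print("knob w",kw,tri([(cw,(365.7,331.5)),(ct,(433.4,231.6))]))
piv=onz(cw,[(309,298)],56);print(piv)
k=np.array([568,-265.0]);p=np.array([516,-250.2]);d=k-p;print(np.linalg.norm(d),np.degrees(np.arctan2(d[0],-d[1])))
E
```

```text
[ -83.34  -99.21 -219.95 -231.96] -159.5797397414899
knob w [[ 567.84 -265.48   87.5 ]] (array([ 567.59, -261.08,   95.03]), [0.8161904404490051, 0.8161904404490411])
[[ 515.26 -246.78   56.  ]]
54.06514588901061 74.11283149723604
```

```bash
python3 - <<'E'
from h import *
y=np.radians(-1.6);e=np.array([np.cos(y),np.sin(y),0]);n=np.array([-np.sin(y),np.cos(y),0])
Rd=Rn.from_rotvec(e*np.pi/4)*Rn.from_matrix(np.c_[n,e,[0,0,-1]])
s=env.state();D=Rd*Rn.from_quat(s["tool_rot"]).inv();print("rot share",D.as_rotvec()/(np.pi/4))
d=Rd.as_matrix()[:,2];G=np.array([543.5,223.9,75])-8*n;T=G+11*d;S=T-80*d
print(d,T,S,(S-s["eef_pos"])/1000,(T-S)/1000)
E
```

```text
rot share [ 1.   -0.01 -0.04]
[ 0.02  0.71 -0.71] [543.49 223.68  67.22] [541.91 167.13 123.79] [ 0.02  0.33 -0.14] [ 0.    0.06 -0.06]
```

Request:
{"api": "drive_tool", "payload": {
  "deltas": [
    {"linear":[0.017,0.326,-0.06],"rotation":[1,-0.01,-0.04],"claw":1},
    {"linear":[0.017,0.326,-0.06],"rotation":[1,-0.01,-0.04],"claw":1},
    {"linear":[0.017,0.326,-0.06],"rotation":[1,-0.01,-0.04],"claw":1},
    {"linear":[0.017,0.326,-0.06],"rotation":[1,-0.01,-0.04],"claw":1},
    {"linear":[0.017,0.326,-0.06],"rotation":[1,-0.01,-0.04],"claw":1},
    {"linear":[0.017,0.326,-0.06],"rotation":[1,-0.01,-0.04],"claw":1},
    {"linear":[0.017,0.326,-0.06],"rotation":[1,-0.01,-0.04],"claw":1},
    {"linear":[0.017,0.326,-0.06],"rotation":[1,-0.01,-0.04],"claw":1},
    {"linear":[0.017,0.326,-0.135],"rotation":[1,-0.01,-0.04],"claw":1},
    {"linear":[0.017,0.326,-0.135],"rotation":[1,-0.01,-0.04],"claw":1},
    {"linear":[0.017,0.326,-0.135],"rotation":[1,-0.01,-0.04],"claw":1},
    {"linear":[0.017,0.326,-0.135],"rotation":[1,-0.01,-0.04],"claw":1}
  ]
}}

```text
time: 4.3
eef_pos: [541.8, 166.9, 125.0]
tool_rot: [0.663, 0.643, 0.273, -0.268]
ft_force: [0.5, -0.0, 0.1]
grip_width: 85.2
grasp_force: 0.0
```

```bash
python3 - <<'E'
from h import *
import pickle
s=env.state();print(s["eef_pos"],Rn.from_quat(s["tool_rot"]).as_matrix(),s["joints"])
im=env.read_camera("wrist");np.save("w3.npy",im);pickle.dump(s,open("w3.pkl","wb"))
cv2.imwrite("pics/w3.png",im[:,:,::-1])
E
```

```text
[541.78 166.86 125.02] [[ 0.02  1.    0.02]
 [ 0.71 -0.03  0.71]
 [ 0.71 -0.   -0.71]] [ 0.04  0.7  -0.05  1.96 -1.13  0.86  0.91]
```

View pics/w3.png

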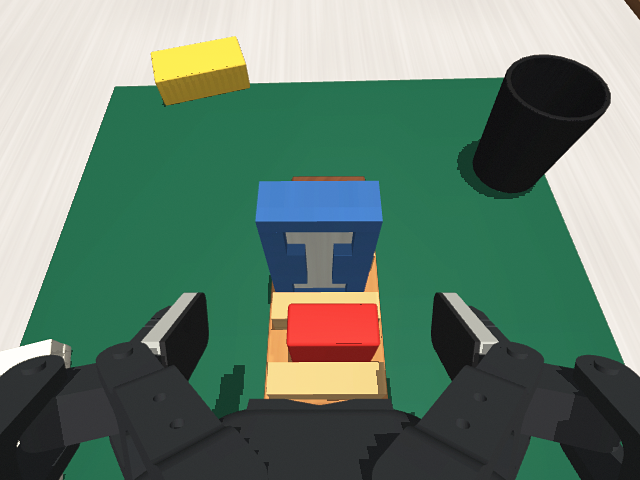

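The wrist view shows the cavity face, with the insert's top front edge from (257,221) to (381,221) and its back edge at row 181. The fingers straddle it. A second view gives a height check.

```bash
python3 - <<'E'
from h import *
import pickle
s1=pickle.load(open("w1.pkl","rb"));s3=pickle.load(open("w3.pkl","rb"))
c1=cam("wrist",s1);c3=cam("wrist",s3)
for a,b in(((278.8,260.6),(256.5,221.5)),((355.6,263),(381.5,221.5)),((279.8,231),(259,181.5)),((356.3,233.3),(380,181.5))):
    print(tri([(c1,a),(c3,b)]),onz(c3,[b],118))
E
```

```text
(array([513.35, 213.13, 117.93]), [0.29437856030177767, 0.29437856030186826]) [[513.67 213.08 118.  ]]
(array([572.92, 211.4 , 117.67]), [0.14874781020951594, 0.14874781020982944]) [[572.7 211.2 118. ]]
(array([514.  , 236.91, 118.04]), [0.36783355890059655, 0.3678335589006828]) [[513.62 236.95 118.  ]]
(array([573.77, 235.25, 117.66]), [0.9093912120073999, 0.9093912120073474]) [[574.62 234.97 118.  ]]
```

Two views agree: top at z=117.8, centre (543.5,224.2). Approaching and closing.

Request:
{"api": "drive_tool", "payload": {
  "deltas": [
    {"linear":[0.001,0.025,-0.025],"rotation":[0,0,0],"claw":1},
    {"linear":[0.001,0.045,-0.045],"rotation":[0,0,0],"claw":1},
    {"linear":[0.002,0.057,-0.057],"rotation":[0,0,0],"claw":1},
    {"linear":[0.002,0.057,-0.057],"rotation":[0,0,0],"claw":1},
    {"linear":[0.002,0.057,-0.057],"rotation":[0,0,0],"claw":-1},
    {"linear":[0.002,0.057,-0.057],"rotation":[0,0,0],"claw":-1},
    {"linear":[0.002,0.057,-0.057],"rotation":[0,0,0],"claw":-1},
    {"linear":[0.002,0.057,-0.057],"rotation":[0,0,0],"claw":-1},
    {"linear":[0.002,0.057,-0.057],"rotation":[0,0,0],"claw":-1},
    {"linear":[0.002,0.057,-0.057],"rotation":[0,0,0],"claw":-1}
  ]
}}

```text
time: 5.35
eef_pos: [544.6, 222.6, 68.9]
tool_rot: [0.664, 0.643, 0.274, -0.267]
ft_force: [-2.3, -4.0, 9.1]
grip_width: 59.0
grasp_force: 62.0
```

Request:
{"api": "drive_tool", "payload": {
  "deltas": [
    {"linear":[0,0,0.01],"rotation":[0,0,0],"claw":-1},
    {"linear":[0,0,0.03],"rotation":[0,0,0],"claw":-1},
    {"linear":[0,0,0.05],"rotation":[0,0,0],"claw":-1},
    {"linear":[0,0,0.08],"rotation":[0,0,0],"claw":-1},
    {"linear":[0,0,0.11],"rotation":[0,0,0],"claw":-1},
    {"linear":[0,0,0.14],"rotation":[0,0,0],"claw":-1},
    {"linear":[0,0,0.14],"rotation":[0,0,0],"claw":-1},
    {"linear":[0,0,0.14],"rotation":[0,0,0],"claw":-1}
  ]
}}

```text
time: 6.15
eef_pos: [543.8, 223.0, 208.2]
tool_rot: [0.664, 0.643, 0.274, -0.267]
ft_force: [-0.6, -0.2, -4.0]
grip_width: 58.6
grasp_force: 66.0
```

```bash
python3 - <<'E'
from h import *
import pickle
s=env.state();print(s["eef_pos"],s["joints"],s["ft_force"])
im=env.read_camera("wrist");np.save("w4.npy",im);pickle.dump(s,open("w4.pkl","wb"))
cv2.imwrite("pics/w4.png",im[:,:,::-1])
E
```

```text
[543.78 223.05 208.22] [-0.04  0.56 -0.09  1.93 -1.06  0.86  0.67] [-0.6  -0.23 -4.04]
```

View pics/w4.png

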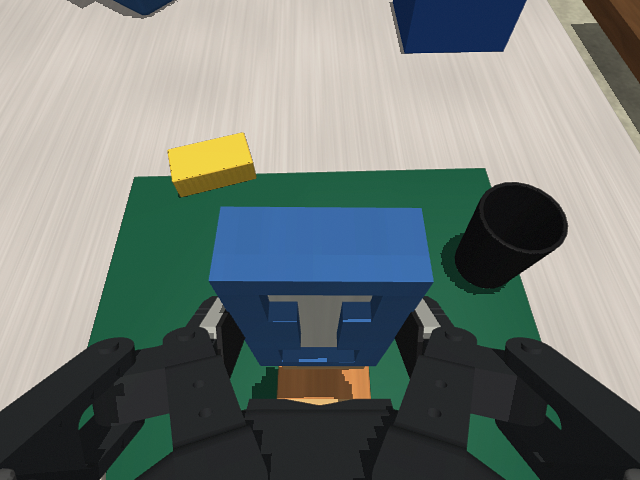

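The insert is held. The top front edge spans (209,282)-(433,282) and the back edge (220,208)-(422,208). I compute its pose in hand.

```bash
python3 - <<'E'
from h import *
import pickle
s=pickle.load(open("w4.pkl","rb"));K,A,C=cam("wrist",s)
obj=np.array([[-12,-30,110],[-12,30,110],[12,-30,110],[12,30,110]],float)
# insert y=-world x: left px = +y
px=np.array([[433,282],[209,282],[422,207.7],[220,207.7]],float)
ok,r,t=cv2.solvePnP(obj,px,K,None,flags=cv2.SOLVEPNP_ITERATIVE)
Ri=A@cv2.Rodrigues(r)[0];o=A@t[:,0]+C
print("insert R",Ri,"origin",o,"centre",o+Ri@[0,0,55])
# hypothesis: no slip, exactly vertical, lifted
y=np.radians(-1.6);R0=np.array([[-np.sin(y),-np.cos(y),0],[np.cos(y),-np.sin(y),0],[0,0,1]])
dz=s["eef_pos"][2]-68.9;o0=np.array([543.5,224.2,8+dz])
print("pred px",proj((K,A,C),obj@R0.T+o0))
print(Rn.from_matrix(Ri@R0.T).as_rotvec(degrees=True))
E
```

```text
insert R [[ 0.03 -1.   -0.  ]
 [ 1.    0.03 -0.01]
 [ 0.01 -0.    1.  ]] origin [544.83 226.06 148.16] centre [544.76 225.69 203.16]
pred px [[429.02 286.95]
 [204.57 287.65]
 [417.1  212.04]
 [216.65 212.69]]
[ 0.39 -0.07 -0.24]
```

```bash
cat > goal.py <<'E'
from h import *
s=env.state();Rt=Rn.from_quat(s["tool_rot"])
y=np.radians(-1.6);R0=Rn.from_matrix([[-np.sin(y),-np.cos(y),0],[np.cos(y),-np.sin(y),0],[0,0,1]])
Rf=Rn.from_matrix(np.c_[[0,0,-1.],[-1,0,0],[0,1,0]])
D=Rf*R0.inv();off=D.apply([0.5,2.1,-5.6])
P=np.array([515.5,-157.8,22])-off
print("D rotvec deg",D.as_rotvec(degrees=True),"tool goal quat",(D*Rt).as_quat(),"TCP goal seated",P, "from here",P-s["eef_pos"])
np.save("goalq.npy",(D*Rt).as_quat())
h=Rn.from_rotvec(D.as_rotvec()/2);print("half share",h.as_rotvec()/(np.pi/4))
E
python3 goal.py
```

```text
D rotvec deg [-89.99   1.26   1.26] tool goal quat [-0.65 -0.65  0.27 -0.27] TCP goal seated [ 515.06 -152.2    24.11] from here [ -28.4  -375.29 -183.21]
half share [-1.    0.01  0.01]
```

Request:
{"api": "drive_tool", "payload": {
  "deltas": [
    {"linear":[-0.014,-0.19,0.03],"rotation":[-1,0.014,0.014],"claw":-1},
    {"linear":[-0.014,-0.19,0.03],"rotation":[-1,0.014,0.014],"claw":-1},
    {"linear":[-0.014,-0.19,0.03],"rotation":[-1,0.014,0.014],"claw":-1},
    {"linear":[-0.014,-0.19,0.03],"rotation":[-1,0.014,0.014],"claw":-1},
    {"linear":[-0.014,-0.19,0.03],"rotation":[-1,0.014,0.014],"claw":-1},
    {"linear":[-0.014,-0.19,0.03],"rotation":[-1,0.014,0.014],"claw":-1},
    {"linear":[-0.014,-0.19,0.03],"rotation":[-1,0.014,0.014],"claw":-1},
    {"linear":[-0.014,-0.19,0.03],"rotation":[-1,0.014,0.014],"claw":-1}
  ]
}}

```text
time: 7.0
eef_pos: [529.1, 33.4, 236.5]
tool_rot: [0.714, 0.701, 0.001, 0.001]
ft_force: [-0.5, -0.6, -3.6]
grip_width: 58.9
grasp_force: 67.3
```

Request:
{"api": "drive_tool", "payload": {
  "deltas": [
    {"linear":[-0.014,-0.185,0],"rotation":[-1,0.014,0.014],"claw":-1},
    {"linear":[-0.014,-0.185,0],"rotation":[-1,0.014,0.014],"claw":-1},
    {"linear":[-0.014,-0.185,0],"rotation":[-1,0.014,0.014],"claw":-1},
    {"linear":[-0.014,-0.185,0],"rotation":[-1,0.014,0.014],"claw":-1},
    {"linear":[-0.014,-0.185,0],"rotation":[-1,0.014,0.014],"claw":-1},
    {"linear":[-0.014,-0.185,0],"rotation":[-1,0.014,0.014],"claw":-1},
    {"linear":[-0.014,-0.185,-0.06],"rotation":[-1,0.014,0.014],"claw":-1},
    {"linear":[-0.014,-0.185,-0.13],"rotation":[-1,0.014,0.014],"claw":-1},
    {"linear":[-0.014,-0.185,-0.13],"rotation":[-1,0.014,0.014],"claw":-1},
    {"linear":[-0.014,-0.185,-0.13],"rotation":[-1,0.014,0.014],"claw":-1}
  ]
}}

```text
time: 8.0
eef_pos: [514.0, -152.5, 104.2]
tool_rot: [0.655, 0.652, -0.272, 0.269]
ft_force: [0.1, -0.4, -2.3]
grip_width: 58.7
grasp_force: 67.3
```

```bash
python3 - <<'E'
from h import *
s=env.state();q=Rn.from_quat(np.load("goalq.npy"))
print(s["eef_pos"],s["joints"],(q*Rn.from_quat(s["tool_rot"]).inv()).as_rotvec(degrees=True),s["ft_force"])
t=env.read_camera("top");w=env.read_camera("wrist");sd=env.read_camera("side")
f=lambda im,x,y,ww,h:cv2.resize(im[y:y+h,x:x+ww,::-1],(400,300),interpolation=cv2.INTER_CUBIC)
cv2.imwrite("pics/c5.png",np.vstack([np.hstack([f(t,338,205,120,90),f(sd,280,210,200,150)]),np.hstack([f(w,0,0,640,480),f(t,0,0,640,480)])]))
E
```

```text
[ 513.96 -152.48  104.17] [-0.71  0.87  0.65  2.03  0.51  0.6  -0.66] [-0.06 -0.34  0.14] [ 0.14 -0.44 -2.26]
```

View pics/c5.png

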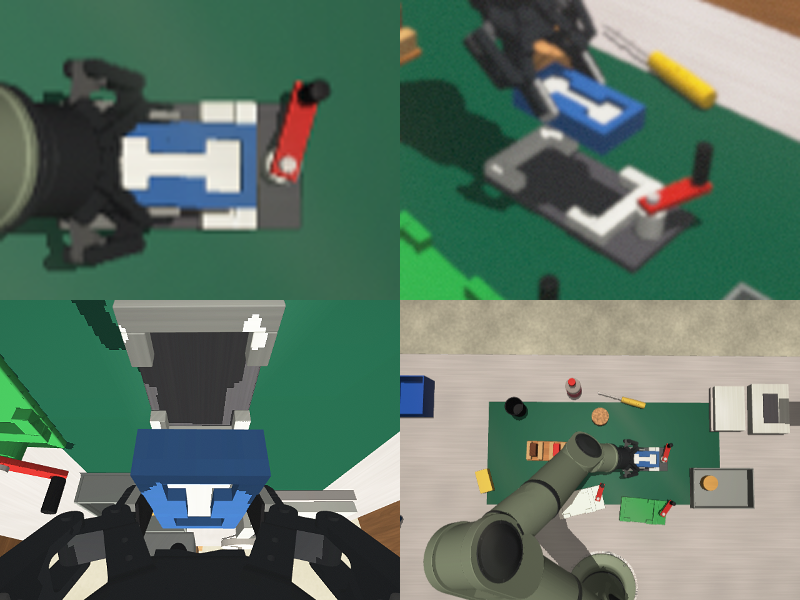

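Cavity face is up, above the pocket and aligned. In the top crop the blue ends near col 415, rows 242-267. A numeric check of the insert's place from the top and wrist cameras follows.

```bash
python3 - <<'E'
from h import *
t=env.read_camera("top");c=cam("top")
g=cv2.cvtColor(np.ascontiguousarray(t[225:285,360:430]),cv2.COLOR_RGB2HSV)
m=cv2.inRange(g,(95,100,60),(125,255,255));p=np.argwhere(m)
u=p[:,1]+360;v=p[:,0]+225
e=[ (v[u==k].min()-.5,v[u==k].max()+.5) for k in range(390,413,2)];print(e, u.max()+.5)
e=np.array(e);X=onz(c,[(415,e[:,0].mean()),(u.max()+.5,e[:,1].mean())],114.3);print("insert top cam: x",X[:,0],X[:,0].mean(),"-y end",X[1,1])
a=np.polyfit(range(390,413,2),e.mean(1),1);print("yaw slope deg",np.degrees(np.arctan(a[0])))
s=env.state();w=env.read_camera("wrist");cw=cam("wrist",s)
# wrist: frame wall edges z=24 & insert end face
cv2.imwrite("pics/w6.png",w[:,:,::-1])
for r in(490-480,):pass
r=w[250];hs=cv2.cvtColor(np.ascontiguousarray(w),cv2.COLOR_RGB2HSV)
b=cv2.inRange(hs,(95,100,40),(125,255,255));q=np.argwhere(b[200:300,150:500])
for v in(220,240,255):
    cc=np.where(b[v,150:500])[0]+150;print("blue",v,cc.min(),cc.max())
for v in(20,40):
    cc=np.where((hs[v,150:500,1]<70))[0]+150;print("wall",v,cc.min(),cc.max(),onz(cw,[(cc.min()-.5,v),(cc.max()+.5,v)],24)[:,:2])
E
```

```text
[(np.float64(240.5), np.float64(265.5)), (np.float64(240.5), np.float64(266.5)), (np.float64(240.5), np.float64(266.5)), (np.float64(240.5), np.float64(266.5)), (np.float64(240.5), np.float64(266.5)), (np.float64(240.5), np.float64(266.5)), (np.float64(240.5), np.float64(266.5)), (np.float64(241.5), np.float64(266.5)), (np.float64(241.5), np.float64(266.5)), (np.float64(240.5), np.float64(265.5)), (np.float64(241.5), np.float64(265.5)), (np.float64(241.5), np.float64(265.5))] 414.5
insert top cam: x [545.41 486.35] 515.8812569470239 -y end -211.26437193846172
yaw slope deg 0.6009826388478092
blue 220 218 423
blue 240 215 426
blue 255 212 428
wall 20 180 445 [[467.03 -87.87]
 [562.79 -88.61]]
wall 40 186 440 [[466.81 -95.39]
 [563.06 -96.16]]
```

The insert's x agrees within about ±2 mm and its y end within 2 mm, against 3 mm of play; yaw matches. Descending.

Request:
{"api": "drive_tool", "payload": {
  "deltas": [
    {"linear":[0,-0.0005,-0.03],"rotation":[0,0,0],"claw":-1},
    {"linear":[0,-0.0005,-0.05],"rotation":[0,0,0],"claw":-1},
    {"linear":[0,-0.0005,-0.06],"rotation":[0,0,0],"claw":-1},
    {"linear":[0,-0.0005,-0.064],"rotation":[0,0,0],"claw":-1},
    {"linear":[0,-0.0005,-0.067],"rotation":[0,0,0],"claw":-1},
    {"linear":[0,-0.0005,-0.07],"rotation":[0,0,0],"claw":-1},
    {"linear":[0,-0.0005,-0.07],"rotation":[0,0,0],"claw":-1}
  ]
}}

```text
time: 8.95
eef_pos: [515.9, -152.0, 37.6]
tool_rot: [0.655, 0.652, -0.27, 0.271]
ft_force: [-0.8, -0.3, -3.7]
grip_width: 58.7
grasp_force: 67.3
```

```bash
python3 - <<'E'
from h import *
for i in range(3):
    s=env.state();print(s["time"],s["eef_pos"],s["ft_force"],s["joints"],(Rn.from_quat(np.load("goalq.npy"))*Rn.from_quat(s["tool_rot"]).inv()).as_rotvec(degrees=True),s["qvel"]);
    if i<1:t=env.read_camera("side");w=env.read_camera("wrist")
f=lambda im,x,y,ww,h:cv2.resize(im[y:y+h,x:x+ww,::-1],(400,300),interpolation=cv2.INTER_CUBIC)
cv2.imwrite("pics/c6.png",np.hstack([f(t,300,230,160,120),f(w,80,0,480,360)]))
E
```

```text
8.95 [ 515.93 -151.96   37.58] [-0.79 -0.28 -3.67] [-0.7   1.01  0.63  2.02  0.5   0.49 -0.74] [-0.04  0.02  0.01] [ 0.   -0.01  0.    0.    0.    0.    0.  ]
9.05 [ 515.9  -152.04   37.68] [ 0.28  0.51 -3.62] [-0.7   1.01  0.63  2.02  0.5   0.49 -0.74] [-0.04  0.02  0.01] [ 0.  0. -0. -0.  0. -0.  0.]
9.05 [ 515.9  -152.04   37.68] [ 0.28  0.51 -3.62] [-0.7   1.01  0.63  2.02  0.5   0.49 -0.74] [-0.04  0.02  0.01] [ 0.  0. -0. -0.  0. -0.  0.]
```

View pics/c6.png

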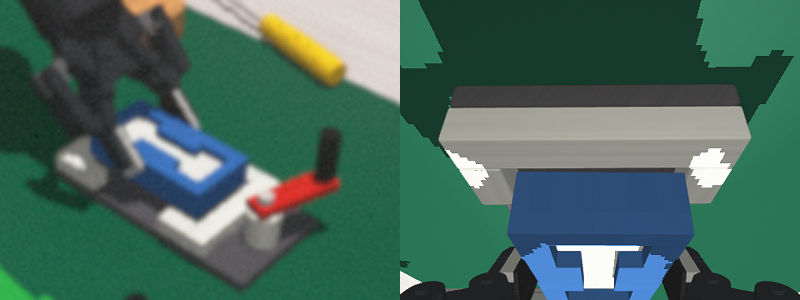

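The insert sits with its bottom just at wall-top height. In the wrist crop the insert's mid column is 601 and the wall's mid 596, so the insert is about 2 mm too far in +x. I correct x, then continue in small steps.

Request:
{"api": "drive_tool", "payload": {
  "deltas": [
    {"linear":[-0.002,0,0],"rotation":[0,0,0],"claw":-1},
    {"linear":[-0.002,0,0],"rotation":[0,0,0],"claw":-1},
    {"linear":[-0.002,0,-0.002],"rotation":[0,0,0],"claw":-1},
    {"linear":[-0.002,0,-0.004],"rotation":[0,0,0],"claw":-1},
    {"linear":[-0.002,0,-0.004],"rotation":[0,0,0],"claw":-1}
  ]
}}

```text
time: 9.55
eef_pos: [513.7, -152.0, 33.0]
tool_rot: [0.655, 0.652, -0.27, 0.271]
ft_force: [-0.4, 0.4, -3.7]
grip_width: 58.6
grasp_force: 67.4
```

Request:
{"api": "drive_tool", "payload": {
  "deltas": [
    {"linear":[0,0,-0.002],"rotation":[0,0,0],"claw":-1},
    {"linear":[0,0,-0.004],"rotation":[0,0,0],"claw":-1},
    {"linear":[0,0,-0.006],"rotation":[0,0,0],"claw":-1},
    {"linear":[0,0,-0.006],"rotation":[0,0,0],"claw":-1}
  ]
}}

```text
time: 9.95
eef_pos: [513.7, -152.0, 27.0]
tool_rot: [0.655, 0.652, -0.27, 0.271]
ft_force: [0.8, -0.3, -3.3]
grip_width: 58.7
grasp_force: 67.4
```

Request:
{"api": "drive_tool", "payload": {
  "deltas": [
    {"linear":[0,0,-0.001],"rotation":[0,0,0],"claw":-1},
    {"linear":[0,0,-0.002],"rotation":[0,0,0],"claw":-1},
    {"linear":[0,0,-0.002],"rotation":[0,0,0],"claw":-1}
  ]
}}

```text
time: 10.25
eef_pos: [513.7, -152.0, 25.2]
tool_rot: [0.655, 0.652, -0.27, 0.271]
ft_force: [-0.0, 0.4, -2.9]
grip_width: 58.5
grasp_force: 67.4
```

Request:
{"api": "drive_tool", "payload": {
  "deltas": [
    {"linear":[0,0,-0.001],"rotation":[0,0,0],"claw":-1},
    {"linear":[0,0,-0.001],"rotation":[0,0,0],"claw":-1}
  ]
}}

```text
time: 10.45
eef_pos: [513.8, -152.1, 24.6]
tool_rot: [0.655, 0.652, -0.271, 0.271]
ft_force: [0.6, 2.0, 2.3]
grip_width: 58.7
grasp_force: 68.0
```

Request:
{"api": "drive_tool", "payload": {
  "deltas": [
    {"linear":[0,0,-0.001],"rotation":[0,0,0],"claw":-1},
    {"linear":[0,0,-0.001],"rotation":[0,0,0],"claw":-1}
  ]
}}

```text
time: 10.65
eef_pos: [513.8, -152.1, 24.5]
tool_rot: [0.655, 0.651, -0.271, 0.271]
ft_force: [-4.5, 12.9, 24.6]
grip_width: 58.4
grasp_force: 70.9
```

Request:
{"api": "drive_tool", "payload": {
  "deltas": [
    {"linear":[0,0,0.001],"rotation":[0,0,0],"claw":-1},
    {"linear":[0,0,0.001],"rotation":[0,0,0],"claw":0.45},
    {"linear":[0,0,0.001],"rotation":[0,0,0],"claw":0.6},
    {"linear":[0,0,0.001],"rotation":[0,0,0],"claw":0.8},
    {"linear":[0,0,0.001],"rotation":[0,0,0],"claw":0.9},
    {"linear":[0,0,0.001],"rotation":[0,0,0],"claw":0.9}
  ]
}}

```text
time: 11.25
eef_pos: [513.7, -152.1, 24.3]
tool_rot: [0.655, 0.652, -0.27, 0.271]
ft_force: [0.2, -0.1, 1.1]
grip_width: 81.2
grasp_force: 0.0
```

Request:
{"api": "drive_tool", "payload": {
  "deltas": [
    {"linear":[0,0.02,0.02],"rotation":[0,0,0],"claw":0.9},
    {"linear":[0,0.05,0.05],"rotation":[0,0,0],"claw":0.9},
    {"linear":[0,0.08,0.1],"rotation":[0.2,0,0],"claw":0.9},
    {"linear":[0,0.08,0.15],"rotation":[0.5,0,0],"claw":0.9},
    {"linear":[0,0.08,0.2],"rotation":[1,0,0],"claw":0.9},
    {"linear":[0,0.08,0.2],"rotation":[1,0,0],"claw":0.5},
    {"linear":[0,0.08,0.2],"rotation":[1,0,0],"claw":0},
    {"linear":[0,0.08,0.2],"rotation":[1,0,0],"claw":-0.2},
    {"linear":[0,0.08,0.2],"rotation":[1,0,0],"claw":-0.2},
    {"linear":[0,0.08,0.2],"rotation":[1,0,0],"claw":-0.2}
  ]
}}

```text
time: 12.25
eef_pos: [513.3, -73.6, 224.3]
tool_rot: [0.71, 0.704, -0.001, -0.0]
ft_force: [-0.2, 0.5, -0.6]
grip_width: 34.1
grasp_force: 0.0
```

```bash
python3 - <<'E'
from h import *
import pickle
s=env.state();print(s["eef_pos"],Rn.from_quat(s["tool_rot"]).as_matrix(),s["grip_width"])
t=env.read_camera("side");pickle.dump(env.state(),open("w7.pkl","wb"));w=env.read_camera("wrist");np.save("w7.npy",w)
f=lambda im,x,y,ww,h:cv2.resize(im[y:y+h,x:x+ww,::-1],(400,300),interpolation=cv2.INTER_CUBIC)
cv2.imwrite("pics/c7.png",np.hstack([f(t,310,240,140,105),cv2.resize(w[:,:,::-1],(400,300))]))
E
```

```text
[513.29 -73.63 224.26] [[ 0.01  1.   -0.  ]
 [ 1.   -0.01 -0.  ]
 [-0.   -0.   -1.  ]] 34.125049552525795
```

View pics/c7.png

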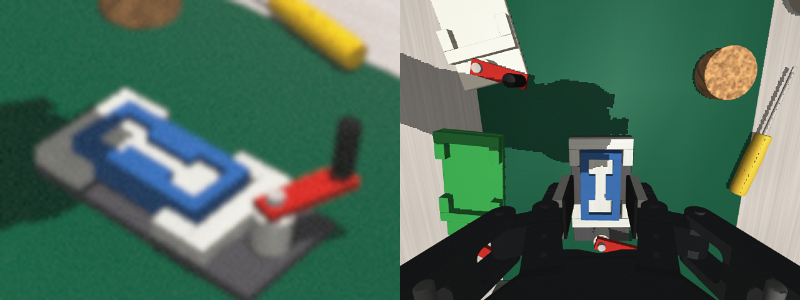

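The side crop shows the insert inside the walls, and the wrist view shows it centred in the pocket. That was my 11th picture, one over the limit of 10, so I view no more and check the seating numerically.

```bash
python3 - <<'E'
from h import *
import pickle
s=pickle.load(open("w7.pkl","rb"));w=np.load("w7.npy");cw=cam("wrist",s);cs=cam("side");sd=env.read_camera("side")
def hull(im,x,y,ww,h,v):
    g=cv2.cvtColor(np.ascontiguousarray(im[y:y+h,x:x+ww]),cv2.COLOR_RGB2HSV)
    m=cv2.inRange(g,(95,90,v),(125,255,255));n,l,st,_=cv2.connectedComponentsWithStats(m)
    k=1+st[1:,4].argmax();c=cv2.convexHull(np.argwhere(l==k)[:,::-1].astype(np.int32)+[x,y])
    return cv2.approxPolyDP(c,4,True)[:,0]
a=hull(w,270,220,100,150,70);b=hull(sd,310,250,120,90,90);print("wrist",a.tolist(),"side",b.tolist())
print(onz(cw,a,34),onz(cw,cv2.boxPoints(cv2.minAreaRect(a)),34).mean(0))
for z in(34,37,40):
    X=np.array([[515+i,-158+j,z] for i,j in((-30,55),(30,55),(30,-55),(-30,-55))]);print(z,proj(cs,X).tolist())
print("side corners at z=34",onz(cs,b,34))
E
```

```text
wrist [[354, 245], [350, 352], [290, 351], [289, 244]] side [[396, 303], [380, 316], [363, 313], [344, 301], [336, 288], [356, 276], [389, 293]]
[[ 544.56 -102.91   34.  ]
 [ 542.73 -212.7    34.  ]
 [ 483.69 -211.36   34.  ]
 [ 485.6  -101.7    34.  ]] [ 514.07 -157.19   34.  ]
34 [[335.5669437706893, 287.46500369329414], [355.4611157307108, 274.4877926444901], [399.0365979666404, 298.5302987939607], [379.42635529392385, 313.62868719498016]]
37 [[335.5830749239407, 286.26713280226124], [355.5108777614475, 273.31441848391745], [399.1712287609037, 297.3092381265475], [379.52888032762877, 312.3831307170918]]
40 [[335.5992640044877, 285.0649603327787], [355.5608114881585, 272.1369957823847], [399.3063607059635, 296.0836321726759], [379.63180384292804, 311.1327331646564]]
side corners at z=34 [[ 530.34 -216.73   34.  ]
 [ 480.68 -217.74   34.  ]
 [ 465.28 -190.43   34.  ]
 [ 466.06 -142.7    34.  ]
 [ 484.36 -104.77   34.  ]
 [ 541.85 -107.19   34.  ]
 [ 544.98 -189.12   34.  ]]
```

Seated: its top measures 110×59 at z=34, centre (514,-157), and the side corners match z≈34. Next the clamp: go above the knob at about (568,-264).

Request:
{"api": "drive_tool", "payload": {
  "deltas": [
    {"linear":[0.055,-0.19,-0.03],"rotation":[0,0,-1],"claw":0},
    {"linear":[0.055,-0.19,-0.03],"rotation":[0,0,-1],"claw":0},
    {"linear":[0.055,-0.19,-0.03],"rotation":[0,0,-1],"claw":0},
    {"linear":[0.055,-0.19,-0.03],"rotation":[0,0,-1],"claw":0},
    {"linear":[0.055,-0.19,-0.03],"rotation":[0,0,-1],"claw":0},
    {"linear":[0.055,-0.19,-0.08],"rotation":[0,0,-1],"claw":0},
    {"linear":[0.055,-0.19,-0.08],"rotation":[0,0,-1],"claw":0},
    {"linear":[0.055,-0.19,-0.08],"rotation":[0,0,-1],"claw":0}
  ]
}}

```text
time: 13.2
eef_pos: [568.8, -260.6, 144.2]
tool_rot: [0.924, 0.382, -0.001, -0.001]
ft_force: [0.1, 1.1, 0.7]
grip_width: 42.7
grasp_force: 0.0
```

```bash
python3 - <<'E'
from h import *
s=env.state();print(s["eef_pos"],Rn.from_quat(s["tool_rot"]).as_matrix(),s["joints"],s["grip_width"])
w=env.read_camera("wrist");cw=cam("wrist",s);K=np.array([568.2,-264,87.5])
print(proj(cw,[K,K-[0,0,40],[515,-250,50]]))
E
```

```text
[ 568.81 -260.56  144.21] [[ 0.71  0.71 -0.  ]
 [ 0.71 -0.71  0.  ]
 [-0.   -0.   -1.  ]] [ 0.06  0.68  0.42  1.69 -0.35  0.85 -0.15] 42.724123928079976
[[322.61 266.18]
 [322.26 245.28]
 [250.31 286.55]]
```

```bash
python3 - <<'E'
from h import *
s=env.state();w=env.read_camera("wrist");cw=cam("wrist",s)
m=(w[225:300,290:355].max(2)<70).astype(np.uint8);n,l,st,ce=cv2.connectedComponentsWithStats(m);print(st[1:].tolist(),ce[1:])
print(w[228:300:3,296:352:2].max(2))
E
```

```text
[[0, 0, 65, 75, 3945]] [[35.32 39.3 ]]
[[ 57  59  60  59  57  56  47  42  63  62  62  62  94  91  86  66  61  63
   63  62  63  63  63  62  61  63  62  62]
 [ 56  58  58  60  59  59  57  55  43  62  92  95 123 129 126  84  63  62
   61  63  63  63  62  63  62  63  62  62]
 [ 55  58  58  58  59  61  75  92  93 125 126 129 128 129 130 126  87  63
   62  63  61  62  62  62  62  62  63  63]
 [ 55  55  57  74  91  90 123 128 126 129  28  19  18  18  16  26  54  51
   63  60  60  62  62  62  62  63  62  62]
 [ 72  92  88 118 126 126 129 131  74  19  18  18  17  20  18  19  17  18
   54  61  62  61  60  62  64  62  63  62]
 [119 125 126 125 125 127 128 130  16  18  18  20  19  17  18  17  19  18
   22  65  60  61  61  61  62  62  62  63]
 [128 127 128 128 127 126 130  42  17  18  18  19  19  18  18  21  16  19
   19  56  64  61  61  62  60  61  61  62]
 [127 126 128 128 127 129 130  18  17  19  18  18  19  18  19  17  17  16
   16  58  84  63  61  61  60  62  60  61]
 [127 127 126 127 126 127 126  15  18  19  16  17  17  19  16  18  21  18
   17  32 131  63  61  61  61  62  61  62]
 [125 12
[... 1047 characters left out ...]
 60  59  60  60  60  60  59  60  60  61  59  59  61  61  61  59  60  59
   60  60  60  59  61  61  61  61  61  60]
 [ 60  60  59  60  59  59  60  59  60  59  59  59  59  59  59  60  60  58
   59  60  60  60  59  60  62  61  60  61]
 [ 60  60  60  60  59  60  61  60  61  59  60  59  60  59  60  60  60  60
   59  60  59  60  60  59  59  59  61  61]
 [ 60  59  58  60  60  59  60  59  59  60  60  59  60  60  60  60  59  59
   59  60  60  60  60  59  59  60  59  60]
 [ 60  60  60  59  60  61  60  59  59  60  60  60  60  59  60  61  60  59
   59  60  60  60  60  60  59  60  61  60]
 [ 60  59  60  59  60  60  59  59  61  59  59  60  61  60  60  60  59  60
   60  58  59  60  59  60  59  59  60  60]]
```

The knob's top disc is at about (322.5,268.5), which gives a knob axis of about (567.5,-264.6). Going down and gripping it.

Request:
{"api": "drive_tool", "payload": {
  "deltas": [
    {"linear":[-0.001,-0.004,-0.02],"rotation":[0,0,0],"claw":0},
    {"linear":[-0.001,-0.004,-0.05],"rotation":[0,0,0],"claw":0},
    {"linear":[-0.001,-0.004,-0.078],"rotation":[0,0,0],"claw":0},
    {"linear":[-0.001,-0.004,-0.078],"rotation":[0,0,0],"claw":0},
    {"linear":[-0.001,-0.004,-0.078],"rotation":[0,0,0],"claw":-0.4},
    {"linear":[-0.001,-0.004,-0.078],"rotation":[0,0,0],"claw":-0.7},
    {"linear":[-0.001,-0.004,-0.078],"rotation":[0,0,0],"claw":-0.7},
    {"linear":[-0.001,-0.004,-0.078],"rotation":[0,0,0],"claw":-0.7},
    {"linear":[-0.001,-0.004,-0.078],"rotation":[0,0,0],"claw":-0.7}
  ]
}}

```text
time: 14.2
eef_pos: [567.5, -266.3, 68.6]
tool_rot: [0.925, 0.381, -0.0, -0.0]
ft_force: [-9.5, 2.9, 11.8]
grip_width: 14.2
grasp_force: 58.3
```

Request:
{"api": "drive_tool", "payload": {
  "deltas": [
    {"linear":[0.0015,0.005,0],"rotation":[0,0,0],"claw":-0.7},
    {"linear":[0.0023,0.0107,0],"rotation":[0,0,0],"claw":-0.7},
    {"linear":[0.0023,0.0203,0],"rotation":[0,0,0],"claw":-0.7},
    {"linear":[0.0006,0.0297,0],"rotation":[0,0,0],"claw":-0.7},
    {"linear":[-0.0027,0.0387,0],"rotation":[0,0,0],"claw":-0.7},
    {"linear":[-0.0074,0.047,0],"rotation":[0,0,0],"claw":-0.7}
  ]
}}

```text
time: 14.8
eef_pos: [566.7, -217.7, 69.2]
tool_rot: [0.924, 0.382, 0.005, 0.003]
ft_force: [30.3, 2.1, -11.2]
grip_width: 13.9
grasp_force: 58.4
```

Request:
{"api": "drive_tool", "payload": {
  "deltas": [
    {"linear":[0,0,0],"rotation":[0,0,0],"claw":-0.7}
  ]
}}

```text
time: 14.9
eef_pos: [566.1, -215.7, 69.1]
tool_rot: [0.924, 0.383, 0.005, 0.001]
ft_force: [23.9, 13.2, -2.6]
grip_width: 14.0
grasp_force: 59.2
```

```bash
python3 - <<'E'
from h import *
s=env.state();t=env.read_camera("top");w=env.read_camera("wrist");sd=env.read_camera("side");cw=cam("wrist",s);print(s["eef_pos"],s["ft_force"],s["ft_torque"])
for n,im in(("w",w),("t",t),("s",sd)):
    g=cv2.cvtColor(np.ascontiguousarray(im),cv2.COLOR_RGB2HSV);m=cv2.inRange(g,(0,170,80),(5,255,255))|cv2.inRange(g,(175,170,80),(180,255,255))
    k,l,st,ce=cv2.connectedComponentsWithStats(m)
    for i in range(1,k):
        if st[i,4]>15:print(n,st[i].tolist(),cv2.minAreaRect(np.argwhere(l==i)[:,::-1].astype(np.float32)))
c=np.array([515,-250.,45.5]);print([proj(cam(q,s),[c+[0,0,0],c+[38.9,38.9,0],c+[48,27,0]]).tolist() for q in("wrist","top","side")])
E
```

```text
[ 566.09 -215.71   69.09] [23.95 13.22 -2.61] [ 3.06 -5.29  0.23]
w [302, 277, 35, 20, 291] ((319.0027160644531, 286.4091491699219), (34.55989074707031, 18.143184661865234), 1.7357046604156494)
w [291, 356, 32, 48, 756] ((306.1000061035156, 379.70001220703125), (26.56313133239746, 41.7420654296875), 18.434947967529297)
t [269, 125, 12, 12, 105] ((274.5000305175781, 131.00001525878906), (10.60660171508789, 10.60660171508789), 45.0)
t [245, 229, 10, 22, 204] ((249.5, 239.5), (21.0, 9.0), 90.0)
t [314, 297, 12, 19, 86] ((319.5, 307.0000305175781), (7.273237705230713, 18.657434463500977), 18.43494987487793)
s [352, 159, 11, 8, 72] ((357.0, 162.5), (7.0, 10.0), 90.0)
s [259, 210, 20, 22, 314] ((268.5257873535156, 219.43301391601562), (15.839401245117188, 23.352964401245117), 66.03750610351562)
s [252, 276, 26, 12, 126] ((263.9624328613281, 280.4572448730469), (7.074913024902344, 26.467302322387695), 75.25643920898438)
s [403, 293, 9, 13, 93] ((407.0, 299.0), (12.0, 8.0), 90.0)
s [401, 313, 9, 3, 17] ((405.04052734375, 314.2567443847656), (8.055550575256348, 1.8083888292312622), 9.462322235107422)
s [313, 366, 46, 16, 374] ((335.20648193359375, 373.0050964355469), (11.625703811645508, 45.509666442871094), 83.2901611328125)
[[[294.37934485566655, 398.75947348931334], [292.40406733057534, 296.21021373757816], [324.64045460090523, 300.1167289864449]], [[424.4843480152009, 254.41159430274377], [408.6519586328536, 238.64799217188065], [413.41657762426087, 234.99137421505392]], [[406.36836700502016, 310.4632837044146], [401.5250656095135, 291.26864399577437], [409.4765805061146, 291.8660647843567]]]
```

```bash
python3 - <<'E'
from h import *
s=env.state();w=env.read_camera("wrist");cw=cam("wrist",s)
g=cv2.cvtColor(np.ascontiguousarray(w),cv2.COLOR_RGB2HSV);m=cv2.inRange(g,(0,170,80),(5,255,255))|cv2.inRange(g,(175,170,80),(180,255,255))
for v in(278,281,284,288,292,296,360,370,380,390,400):
    c=np.where(m[v,285:345])[0]+285
    if len(c):print(v,c.min(),c.max(),onz(cw,[(c.min(),v),(c.max(),v)],45.5)[:,:2].tolist())
# white pivot cap
wh=cv2.inRange(g,(0,0,120),(180,60,255));k,l,st,ce=cv2.connectedComponentsWithStats(wh[370:440,260:340]);print([(a.tolist(),b) for a,b in zip(st[1:],ce[1:]) if a[4]>20])
E
```

```text
278 302 311 [[563.5220500031411, -208.17045430933288], [566.407028780296, -211.06751773226617]]
281 303 326 [[562.8033970587562, -209.5087482244727], [570.1935072831244, -216.93055410896852]]
284 303 336 [[561.759735608239, -210.52958325025523], [572.3870034124186, -221.203499293769]]
288 303 336 [[560.3611438314346, -211.89758574936621], [571.0184395368419, -222.60309778210535]]
292 303 336 [[558.9544385033765, -213.27352434432422], [569.6419321842105, -224.01081987992495]]
296 336 336 [[568.2574119944283, -225.42673652018698], [568.2574119944283, -225.42673652018698]]
360 300 303 [[532.7069609210854, -236.92170368821508], [533.7271119073635, -237.94909186988775]]
370 299 321 [[528.4244205500665, -240.41479400820117], [535.9637217122628, -248.01044574291763]]
380 292 318 [[522.0050296707933, -241.87494374932476], [530.9808909905286, -250.9213578816424]]
390 300 315 [[520.7025365858221, -248.61614732676424], [525.9207561032922, -253.87743022072323]]
400 306 312 [[518.6781058327493, -254.7581270967424], [520.7815040292899, -256.8797219062359]]
[([54, 13, 6, 19, 46], array([57.24, 22.48])), ([31, 27, 12, 5, 26], array([35.96, 28.92]))]
```

The knob has rolled about 6 mm along the pads: the arm measures φ≈34° from its end edge, with pivot ≈(515.5,-249). I loosen the grip to a cage of about 24 mm and push with a pad instead, turning with the arm.

Request:
{"api": "drive_tool", "payload": {
  "deltas": [
    {"linear":[0,0,0],"rotation":[0,0,0],"claw":-0.43},
    {"linear":[0,0,0],"rotation":[0,0,0],"claw":-0.43},
    {"linear":[0,0,0],"rotation":[0,0,0],"claw":-0.43},
    {"linear":[0,0,0],"rotation":[0,0,0],"claw":-0.43}
  ]
}}

```text
time: 15.5
eef_pos: [560.3, -219.3, 66.8]
tool_rot: [0.925, 0.38, -0.0, -0.0]
ft_force: [-0.2, 0.8, 0.7]
grip_width: 24.4
grasp_force: 0.0
```

Request:
{"api": "drive_tool", "payload": {
  "deltas": [
    {"linear":[-0.0087,0.0115,0],"rotation":[0,0,0.15],"claw":-0.43},
    {"linear":[-0.0166,0.0172,0],"rotation":[0,0,0.3],"claw":-0.43},
    {"linear":[-0.0252,0.0213,0],"rotation":[0,0,0.45],"claw":-0.43},
    {"linear":[-0.0345,0.0239,0],"rotation":[0,0,0.6],"claw":-0.43},
    {"linear":[-0.044,0.0249,0],"rotation":[0,0,0.75],"claw":-0.43},
    {"linear":[-0.0488,0.0248,0],"rotation":[0,0,0.78],"claw":-0.43},
    {"linear":[-0.0518,0.0248,0],"rotation":[0,0,0.78],"claw":-0.43},
    {"linear":[-0.0518,0.0248,0],"rotation":[0,0,0.78],"claw":-0.43}
  ]
}}

```text
time: 16.3
eef_pos: [510.3, -194.4, 66.7]
tool_rot: [0.768, 0.641, 0.001, 0.001]
ft_force: [9.9, -0.0, -4.0]
grip_width: 24.2
grasp_force: 4.6
```

Request:
{"api": "drive_tool", "payload": {
  "deltas": [
    {"linear":[-0.002,0,0],"rotation":[0,0,0],"claw":-0.43},
    {"linear":[-0.004,0,0],"rotation":[0,0,0],"claw":-0.43},
    {"linear":[-0.004,0,0],"rotation":[0,0,0],"claw":-0.43}
  ]
}}

```text
time: 16.6
eef_pos: [509.6, -194.4, 67.0]
tool_rot: [0.768, 0.641, 0.002, 0.003]
ft_force: [29.8, -0.3, -18.9]
grip_width: 24.5
grasp_force: 14.4
```

The force rises with no travel, so the clamp is at its stop. I back off to the knob's centre and rise clear.

Request:
{"api": "drive_tool", "payload": {
  "deltas": [
    {"linear":[0.008,0,0],"rotation":[0,0,0],"claw":-0.43},
    {"linear":[0.008,0,0],"rotation":[0,0,0],"claw":-0.35},
    {"linear":[0.008,0,0.04],"rotation":[0,0,0],"claw":-0.35},
    {"linear":[0.008,0,0.08],"rotation":[0,0,0],"claw":-0.35},
    {"linear":[0.008,0,0.13],"rotation":[0,0,0],"claw":-0.35},
    {"linear":[0.008,0.05,0.17],"rotation":[0,0,0],"claw":-0.35},
    {"linear":[0.008,0.1,0.18],"rotation":[0,0,0],"claw":-0.35},
    {"linear":[0.008,0.1,0.18],"rotation":[0,0,0],"claw":-0.35},
    {"linear":[0.008,0.1,0.18],"rotation":[0,0,0],"claw":-0.35}
  ]
}}

```text
time: 17.5
eef_pos: [512.5, -92.2, 246.8]
tool_rot: [0.766, 0.642, 0.0, -0.001]
ft_force: [-0.3, -0.6, 0.2]
grip_width: 27.7
grasp_force: 0.0
```

```bash
python3 - <<'E'
from h import *
s=env.state();w=env.read_camera("wrist");sd=env.read_camera("side");t=env.read_camera("top");cw=cam("wrist",s);cs=cam("side");ct=cam("top");print(s["time"],s["eef_pos"],s["ft_force"])
def red(im,c,z,lo=(0,160,80)):
    g=cv2.cvtColor(np.ascontiguousarray(im),cv2.COLOR_RGB2HSV);m=cv2.inRange(g,lo,(6,255,255))|cv2.inRange(g,(175,160,80),(180,255,255))
    k,l,st,ce=cv2.connectedComponentsWithStats(m)
    for i in range(1,k):
        if st[i,4]>60:
            b=cv2.boxPoints(cv2.minAreaRect(np.argwhere(l==i)[:,::-1].astype(np.float32)));X=onz(c,b,z)[:,:2]
            print(st[i].tolist(),X.tolist())
print("wrist");red(w,cw,45.5);print("side");red(sd,cs,45.5)
P=np.array([[515.5,-249.5,45.5],[515.5,-187.5,45.5],[515.5,-194.5,87.5]]);print("expected shut px wrist",proj(cw,P).tolist(),"side",proj(cs,P).tolist())
g=cv2.cvtColor(np.ascontiguousarray(sd),cv2.COLOR_RGB2HSV)
b=cv2.inRange(g,(95,90,90),(125,255,255))[250:340,310:430];q=np.argwhere(b);print("blue side extents",q.min(0)+[250,310],q.max(0)+[250,310])
# bystanders: change in top view outside robot
t0=cv2.imread("pics/top0.png")[:,:,::-1]
for n,(x,y,a,h) in dict(rack=(198,218,75,48),bottle=(260,118,38,45),tin=(163,150,45,42),cork=(302,168,36,36),gauge=(116,265,38,48),driver=(312,142,86,36),weight=(465,268,102,66)).items():
    D=cv2.absdiff(np.ascontiguousarray(t0[y:y+h,x:x+a]),np.ascontiguousarray(t[y:y+h,x:x+a])).max(2);print(n,(D>45).mean().round(3))
E
```

```text
17.5 [512.48 -92.15 246.83] [-0.27 -0.64  0.2 ]
wrist
[111, 108, 84, 30, 1023] [[344.5070244994863, 8.860228992712557], [353.0927112154752, 26.860052265587974], [421.5009747677609, 6.058463007431108], [413.9314973659059, -12.393033870392713]]
[171, 132, 24, 9, 63] [[397.84717001717814, -1.8405403892293428], [417.51919271515237, -5.324778793453444], [415.7698717999481, -11.846297035238567], [395.9920659709966, -8.343567871766894]]
[335, 303, 25, 66, 531] [[505.86499954065846, -187.9501921071488], [524.9837028626011, -187.78579106895558], [524.9730144446177, -259.3671255310235], [504.8981456877077, -259.7280151367114]]
[146, 386, 13, 13, 93] [[298.61697206729224, -253.47851147500876], [306.26492339261176, -242.0886700868264], [317.2111661825944, -249.63795523732705], [309.62675863923346, -261.13301711149165]]
side
[259, 209, 21, 23, 328] [[533.2925149375712, 220.0874679582514], [608.8303234993061, 225.1746354659607], [573.4150440222231, 157.06763641356042], [503.2319854036937, 154.95343481884834]]
[244, 276, 34, 14, 188] [[357.82133720470637, 29.61408619119743], [422.9076868241395, 5.6
[... 163 characters left out ...]
, [521.8889306785018, -186.9612663249373], [523.1631232024295, -257.41988934753255], [502.09395926090843, -263.6651640464193]]
[313, 366, 46, 16, 398] [[299.5372968597742, -226.1938919238254], [356.8032292432447, -269.10921303087133], [340.281014377445, -286.1874361529276], [284.8429244959984, -244.3093073051366]]
expected shut px wrist [[348.88012611765816, 358.67036913681875], [339.12849490674864, 303.82041711929475], [342.82694722496257, 331.78245797543934]] side [[406.3025360941681, 310.202387156314], [379.23071769999706, 294.9230696021801], [383.6697467108066, 278.7421324269841]]
blue side extents [276 336] [316 394]
rack 0.133
bottle 0.0
tin 0.0
cork 0.0
gauge 0.0
driver 0.0
weight 0.0
```

The clamp arm measures x 505-525 with its tip at y=-187.8, square to the frame, so it is shut. Every bystander is unchanged in the top view, and the gripper is clear. Handing in.

```bash
python3 -c "
from cell import env
print(env.close_job())"
```

```text
the job is handed in; nothing more can be done
None
```

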